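# Refit the griddle's grease drawer

### The arm

A 6-joint arm with a two-finger parallel gripper is mounted at the origin on the work surface. World frame = base frame: x ahead of the robot, y to its left, z up, the work surface at z = 0. Lengths are in m, angles in rad, forces in N, time in s.
With the tool pointing down it reaches from about 0.35 to 0.975 m from the base axis. Payload 4.9 kg.
Tool frame: the origin (TCP) lies at the very end of the fingers, on their centre line; the grasp point (between the pads) lies 19 mm behind it; z points along the fingers, y is the line along which they close (so a half turn about z gives the same grasp; the last joint's range is limited). The gripper opens to 85 mm and grips with 20 to 120 N. Pads are 22 mm wide; open, the fingers measure 114 mm over their backs; the gripper's body (76 mm by 85 mm) begins 54 mm behind the grasp point. The pads swing forward as they close: fully open they stand 13 mm farther back than shut.
Start: joints at [1.181, 0.053, 1.613, -0, 1.476, -0.119], TCP at [0.167, 0.602, 0.231] pointing down, gripper open.
Joint ranges: [-3.01, 3.01], [-1.01, 2.22], [0.06, 2.58], [-1.02, 4.17], [0.09, 2.62], [-3.14, 3.14]. Speed limits (rad/s): [2.57, 2.57, 3.14, 3.14, 3.14, 3.14].

### API

Orientations are given as a unit quaternion [w, x, y, z].
In Python, from plant import state, optics, ticket, nets gives the robot as it stands. The module is installed in compiled form; this text tells all that it offers.
- The arm moves only by the shell command python3 -m inch 'ROWS' [OPENING]. ROWS is JSON, a list of rows, each an object of numbers: "dx", "dy", "dz": the shift along the tool's x, y, z as a fraction of full scale; "rx", "ry", "rz": the turn, a rotation vector about the tool's x, y, z as a fraction of full scale. In form: [{"dx": .., "dy": .., "dz": .., "rx": .., "ry": .., "rz": ..}, ...]. A call has 1 to 5 rows; each row is the pose to reach, as a shift and turn from the pose commanded when the call began, along the tool's axes at that moment; what a row does not reach only later rows make up. Full scale, the value 1, is 0.8 m for a shift and 1.5 rad for a turn. A row lasts 1/10 s, in which the tool goes at most 50 mm and 8.59 degrees, less where a joint would pass 70% of its speed; a pose out of reach is approached as far as the arm can. A call with a number of a shift or a turn outside -1 to 1 is refused whole. A call with a gripper value outside its range is refused whole. OPENING is the opening, from -1 (shut) to 1 (fully open), set as the call begins (- or left out, the last holds). The fingers move at their own pace and stop on an object; the grip force is fixed at half the most. Time passes only in rows, so rows that repeat a pose let the fingers close. It gives the time, the measured TCP pose, the force, the opening and the grip force at its end, in the units of the state.
- state(): the state, without advancing time (a new reading comes with each control period).
- optics.grab_frame(name): name is "scene" or "top"; returns the picture (420x560x3 uint8, red, green, blue); there is no depth.
- optics.camera_info(name): a dict with "fx", "fy", "cx", "cy" (pixels), "k1" (the pictures are not rectified: a ray, as slopes to the right and down, at radius r is drawn at 1 + k1 r^2 times it, then the intrinsics apply), "R" (3x3) and "t" (3): a world point X has camera coordinates R X + t. Camera axes: x right, y down, z forward; pixel columns grow to the right and rows downward; lengths in m; the calibration is good to about 2 mm. A picture is of the moment at which its call begins. camera_info takes no time and is no camera call.
- ticket.job_done(): hands the job in; it is judged then, once.
Trained networks look in the newest picture that a camera, given by its name, has taken for a name from the list of things; names that differ only in an ending like _2 or _b are one class to them, and where a whole thing is asked for, a point or a joint stands for the part that bears it (a point fixed in the world has none). Each returns a list of dicts, best first, with "confidence" (0 to 1); they miss things now and then, are a little off and sometimes report something else, mostly with a low value. They report only what shows in the picture. A call takes as long as a camera call.
- nets.boxes_of(camera, name): "bbox" ([centre column, centre row, width, height] in pixels, round what is visible of it).
- nets.outline_of(camera, name): "pixels" (420x560 bool, what is visible of it) and "bbox" ([centre column, centre row, width, height] in pixels, round what is visible of it).
The state is a dict: "time": time; "joint_pos": joint angles; "joint_vel": joint speeds; "joint_efforts": joint torques, N m; "tool_pos": TCP position; "tool_rot": TCP orientation; "contact_force": force on the tool from outside, world axes, zero at the start; "ft_torque": the same for the moment, N m; "gripper_width": opening from 0.0 (shut) to 1.0 (fully open); "grasp_force": force on a finger pad.
Only numpy, scipy, OpenCV 4.12 (cv2) and the standard library are available. Lean on these libraries where they do the work, as an engineer would, in place of code of your own. Each camera call takes 0.05 s, during which the arm holds its last target. There are 200 camera calls.

### The job

Put the washed grease drawer back into the griddle: carry it over level from the draining grid, rest its nose over the lip in the opening under the griddle and let go of it there. Then take it again by its red handle and slide it in under the griddle, all the way, until it sits down flat behind the lip. Leave the two portions of lasagne and the shaker where they stand.

Things in the scene. Friction and masses are not known exactly. Their poses are not given: they have to be found in the camera images.
- griddle: Fixed steel countertop griddle, mm: chassis x 12..432, y -250..110, z 58..150 (splash guards to 245), on feet. Origin: on the bench under the middle of the lip of the drawer opening. +x points in under the griddle (the way the drawer slides), +y left of that, z up. The front is plain above the opening; a knob stands out 20 at y -175, z 105.
- mouth (a point): Middle of the top of the fixed round lip (8 thick) across the griddle's drawer opening, at griddle x = 0, 9 mm above the bench; axes as the griddle's. In front of it: bare bench. The griddle's front face is 12 mm behind it. Behind it the cradle: floor 4 mm above the bench, side plates 70 apart (flared to about 92 at the lip).
- end_stop (a point): Middle of the end stop at the back of the cradle, on its floor: griddle x = 184 mm, 4 mm above the bench. The roof over the cradle is the chassis, 58 mm above the bench.
- grease_drawer: Open dark blue tray, 170 long, 62 wide, 34 high, walls 3, flat underside, with red handle; about 0.4 kg, balanced 20 mm from its middle towards the handle. Origin: middle of its underside; +x to the nose (plain end, goes in first), handle at -x, z up. Home: axes as the griddle's, origin at griddle x 89..99, 4 mm above the bench. With its nose 50 mm over the lip it stays, handle end on the bench.
- drawer_handle: The drawer's red handle, fixed to it; same origin and axes as the drawer. Round bar 16 mm thick; its centre line leaves the tray's front wall at drawer x = -85, z = 22 and rises to its end at about x = -180, z = 32 mm. It stands out about 95 mm from the griddle's front when the drawer is home; nothing latches.
- handle_grip (a point): A point on the centre line of the red handle where it can be gripped across: drawer x = -145, y = 0, z = 28.8 mm; 60 mm out from the tray's front wall. Axes as the drawer's.
- drawer_nose (a point): Bottom edge of the drawer's nose, in the middle: drawer x = +85, z = 0.
- drawer_front (a point): Bottom edge of the tray at its handle end, in the middle: drawer x = -85, z = 0.
- drain_grid: Steel wire draining grid, fixed on the bench, 265 along its x, 162 along its y, top 22 mm above the bench. Origin on the bench under its middle. The drawer starts lying on it.
- portion_a: Bystander: portion of lasagne in an open black plastic container 115 by 170 mm, 44 high. Origin: middle of its underside.
- portion_b: Bystander: another portion of lasagne in a black container of the same size. Origin: middle of its underside.
- shaker: Bystander: steel seasoning shaker with a white top, 56 mm thick, 80 high. Origin: middle of its underside.

How it is judged:
By the outcome, as a careful person would: the job done as asked, in the order asked, and still so for the second after the job is handed in, with the robot touching nothing.
It also fails if it takes over 58 s, if anything falls off the work surface, if the arm or the gripper's body presses on something with over 40 N, if the wrist force passes 120 N, or if a joint passes its speed limit or range.

## Working session

There is one attempt and no reset: what is moved stays moved. The work goes in short steps, Python scripts to look and compute and a shell command to move; the robot and the scene stay as the last step left them, time stands still between calls to the robot, and variables do not carry over. Pictures are saved under pics/ and viewed, at most 13 in all, crops included, and the job is handed in when it is done.

```bash
mkdir -p pics; cat > h.py <<'E'
import numpy as np, cv2
from plant import state, optics, ticket, nets
from scipy.spatial.transform import Rotation as Ro
def ray(cam,px):
    c=optics.camera_info(cam); px=np.atleast_2d(np.array(px,float))
    d=np.c_[(px[:,0]-c["cx"])/c["fx"],(px[:,1]-c["cy"])/c["fy"]]; u=d.copy()
    for _ in range(20): u=d/(1+c["k1"]*(u**2).sum(1,keepdims=True))
    R=np.array(c["R"]);t=np.array(c["t"])
    return -R.T@t, np.c_[u,np.ones(len(u))]@R
def at(cam,px,z):
    o,d=ray(cam,px); return o+d*((z-o[2])/d[:,2])[:,None]
def proj(cam,X):
    c=optics.camera_info(cam);p=np.atleast_2d(X)@np.array(c["R"]).T+np.array(c["t"])
    u=p[:,:2]/p[:,2:];u=u*(1+c["k1"]*(u**2).sum(1,keepdims=True))
    return u*[c["fx"],c["fy"]]+[c["cx"],c["cy"]]
def save(cam,n):
    f=optics.grab_frame(cam);cv2.imwrite(f"pics/{n}.png",f[:,:,::-1]);return f
def tool():
    s=state();q=s["tool_rot"];return np.array(s["tool_pos"]),Ro.from_quat([q[1],q[2],q[3],q[0]])
def go(p):  # world target -> shift in tool axes, fraction
    t,R=tool();return np.round(R.inv().apply(np.array(p)-t)/0.8,4)
E
python3 - <<'E'
from h import *
for c in("top","scene"):
    save(c,c+"0");i=optics.camera_info(c);print(c,-np.array(i["R"]).T@np.array(i["t"]))
    for n in("grease_drawer","drawer_handle","griddle","drain_grid","shaker","portion_a"):
        for b in nets.boxes_of(c,n)[:3]:print(n,round(b["confidence"],2),np.round(b["bbox"]))
print(state())
E
```

```text
top [ 0.45234899 -0.01464375  1.28158612]
grease_drawer 0.78 [404. 269.  44. 114.]
drawer_handle 0.54 [416. 308.  10.  41.]
drawer_handle 0.3 [396. 254.  85. 124.]
griddle 0.9 [127. 133. 244. 208.]
drain_grid 0.91 [396. 251.  82. 122.]
portion_a 0.9 [402. 143.  77.  53.]
portion_a 0.79 [312. 121.  83.  62.]
scene [ 1.13047603 -0.36420274  1.11760051]
grease_drawer 0.91 [163. 232.  72.  80.]
drawer_handle 0.74 [141. 211.  26.  27.]
drawer_handle 0.18 [162. 234.  73.  76.]
griddle 0.59 [425. 180. 222. 195.]
drain_grid 0.55 [173. 242. 102. 103.]
shaker 0.63 [206. 187.  23.  27.]
portion_a 0.83 [303. 292.  91.  76.]
portion_a 0.74 [213. 326.  95.  88.]
{'time': 0.7, 'joint_pos': array([ 1.18098903e+00,  5.26407637e-02,  1.61285740e+00,  2.70495882e-05,
        1.47602128e+00, -1.19012179e-01]), 'joint_vel': array([ 0.00142276, -0.00242555,  0.00139846,  0.00016246,  0.00082873,
       -0.00142628]), 'joint_efforts': array([ 5.05799344e-04, -3.93564963e+01, -3.70364141e+01, -1.08494548e-04,
        3.28663155e-04,  3.62010496e-06]), 'tool_pos': array([0.16718372, 0.60221941, 0.23136581]), 'tool_rot': array([-3.81866272e-06,  1.34985512e-01,  9.90847572e-01,  3.88136611e-05]), 'contact_force': array([0.48620037, 0.00633305, 0.15201365]), 'ft_torque': array([ 0.00179813,  0.01374507, -0.00684773]), 'grasp_force': 0.0, 'gripper_width': 0.9999825410261518}
```

View pics/top0.png

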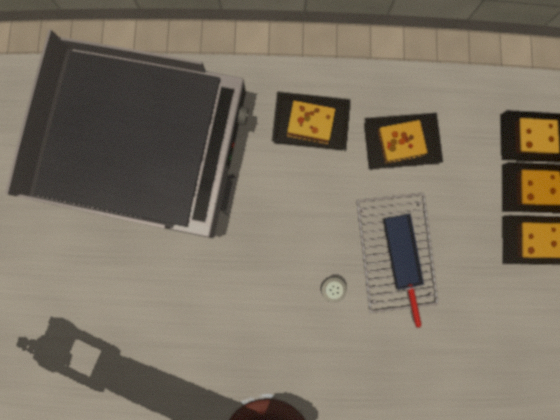

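View pics/scene0.png

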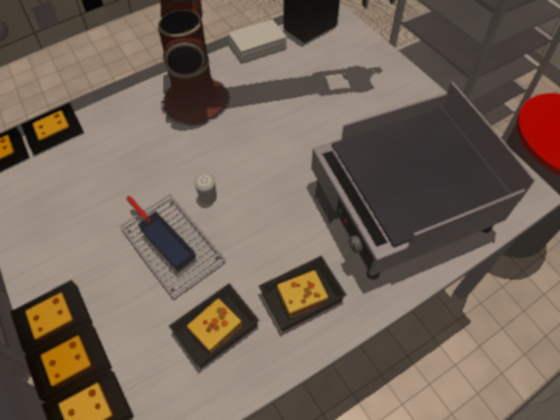

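```bash
python3 - <<'E'
from h import *
t=cv2.imread("pics/top0.png");s=cv2.imread("pics/scene0.png")
a=cv2.resize(t[65:245,185:265],None,fx=3.3,fy=3.3,interpolation=2)
b=cv2.resize(s[130:285,305:425],None,fx=3.83,fy=3.83,interpolation=2)
b=cv2.convertScaleAbs(b,alpha=1.8);H=max(a.shape[0],b.shape[0])
o=np.zeros((H,a.shape[1]+b.shape[1],3),np.uint8);o[:a.shape[0],:a.shape[1]]=a;o[:b.shape[0],a.shape[1]:]=b
print(o.shape,a.shape);cv2.imwrite("pics/crop1.png",o)
# drawer: blue mask, handle: red mask
for cam,im in(("top",t),("scene",s)):
    hsv=cv2.cvtColor(im,cv2.COLOR_BGR2HSV);
    print(cam,"drawer")
    x0,x1,y0,y1=(370,440,200,340) if cam=="top" else (120,205,185,280)
    sub=hsv[y0:y1,x0:x1]
    for nm,m in(("blue",(sub[...,0]>100)&(sub[...,0]<130)&(sub[...,1]>80)),("red",((sub[...,0]<8)|(sub[...,0]>172))&(sub[...,1]>120))):
        m=m.astype(np.uint8);n,l,st,ce=cv2.connectedComponentsWithStats(m);k=1+np.argmax(st[1:,4])
        c,_=cv2.findContours((l==k).astype(np.uint8),0,1);c=max(c,key=len).reshape(-1,2)+[x0,y0]
        print(nm,st[k],np.round(cv2.boxPoints(cv2.minAreaRect(c.astype(np.float32))),1).tolist())
E
```

```text
(594, 724, 3) (594, 264, 3)
top drawer
blue [40 58  2  4  5] [[410.0, 258.0], [411.0, 258.0], [411.0, 261.0], [410.0, 261.0]]
red [ 38  88  13  39 241] [[407.20001220703125, 288.79998779296875], [413.70001220703125, 287.5], [421.29998779296875, 325.5], [414.79998779296875, 326.79998779296875]]
scene drawer
blue [49 61  1  1  1] [[169.0, 246.0], [169.0, 246.0], [169.0, 246.0], [169.0, 246.0]]
red [  7  11  24  26 164] [[125.19999694824219, 198.39999389648438], [129.39999389648438, 194.8000030517578], [150.8000030517578, 219.5], [146.60000610351562, 223.10000610351562]]
```

View pics/crop1.png

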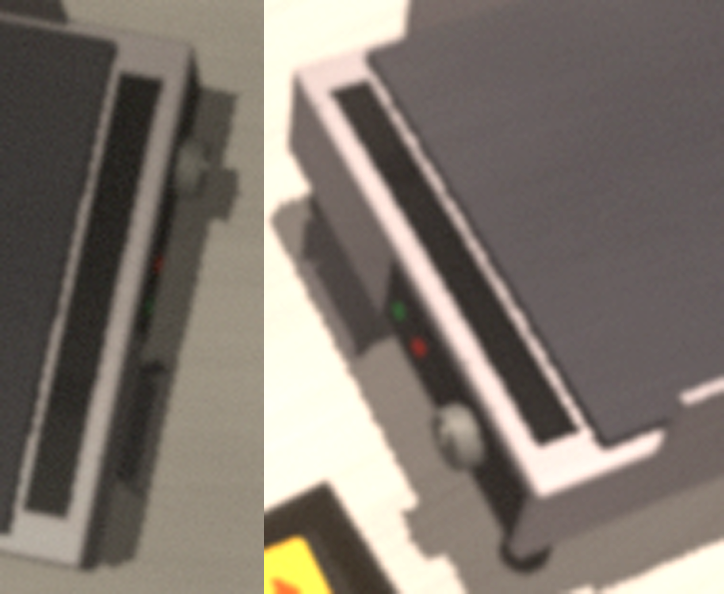

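```bash
cat >> h.py <<'E'
def pose(x,y,th,X):
    c,s=np.cos(th),np.sin(th);X=np.atleast_2d(X);return np.c_[x+c*X[:,0]-s*X[:,1],y+s*X[:,0]+c*X[:,1],X[:,2]]
E
python3 - <<'E'
from h import *
from scipy.optimize import least_squares
obs=[("top",(243.5,78.6),(.012,-.25,.15)),("top",(209.8,236.8),(.012,.11,.15)),
("scene",(313.1,148.8),(.012,.11,.15)),("scene",(377.1,259.2),(.012,-.25,.15)),("scene",(355.6,244.1),(-.008,-.175,.105))]
f=lambda p:np.concatenate([(proj(c,pose(*p,X))-px)[0] for c,px,X in obs])
r=least_squares(f,[.6,.15,1.4]);print("griddle",r.x,np.round(r.fun,1))
print("lip from top px",at("top",[(232.9,175.6),(224.4,210.5)],.009),"expected px",proj("top",pose(*r.x,[[0,-.046,.009],[0,.046,.009]])))
# drawer
t=cv2.imread("pics/top0.png").astype(int);s=cv2.imread("pics/scene0.png").astype(int)
dr=[]
for cam,im,w in(("top",t,(370,440,200,340)),("scene",s,(120,205,185,280))):
    x0,x1,y0,y1=w;sub=im[y0:y1,x0:x1]
    m=((sub[...,0]-sub[...,2])>8).astype(np.uint8);m=cv2.morphologyEx(m,cv2.MORPH_OPEN,np.ones((3,3)))
    n,l,st,ce=cv2.connectedComponentsWithStats(m);k=1+np.argmax(st[1:,4])
    c,_=cv2.findContours((l==k).astype(np.uint8),0,1);c=max(c,key=len).reshape(-1,2)+[x0,y0]
    hull=cv2.convexHull(c.astype(np.int32));print(cam,st[k],np.round(cv2.boxPoints(cv2.minAreaRect(c.astype(np.float32))),1).tolist())
    dr.append((cam,(l==k),w))
# silhouette fit: tray box convex hull vs mask (IoU-like via polygon fill at 8x)
box=np.array([[sx*.085,sy*.031,z] for sx in(-1,1) for sy in(-1,1) for z in(.022,.056)])
def cost(p):
    e=0
    for cam,m,(x0,x1,y0,y1) in dr:
        h=cv2.convexHull(((proj(cam,pose(*p,box))-[x0,y0]+.5)*8).astype(np.float32)).round().astype(np.int32)
        M=np.zeros(((y1-y0)*8,(x1-x0)*8),np.uint8);cv2.fillConvexPoly(M,h,1)
        e+=np.abs(cv2.resize(M.astype(np.float32),(x1-x0,y1-y0),interpolation=cv2.INTER_AREA)-m).sum()
    return e
from scipy.optimize import minimize
hb=at("top",[(410.5,288.1),(418,326)],.05);print("handle ends",hb)
d=hb[0]-hb[1];th=np.arctan2(d[1],d[0]);c0=hb[0]+.085*d/np.linalg.norm(d)
r=minimize(cost,[c0[0],c0[1],th],method="Nelder-Mead",options=dict(initial_simplex=np.array([c0[0],c0[1],th])+np.array([[0,0,0],[.015,0,0],[0,.015,0],[0,0,.1]])))
print("drawer",r.x,r.fun,[d[1].sum() for d in dr])
g=pose(*r.x,[[-.145,0,.0508]]);print("grip",g,proj("top",g),proj("scene",g), "end",proj("top",pose(*r.x,[[-.18,0,.054]])))
E
```

```text
griddle [0.58821558 0.10626741 1.40838431] [-2.  -2.2 -1.7  0.  -1.8 -1.   0.3  0.4 -3.4  1.3]
lip from top px [[0.63510505 0.10043195 0.009     ]
 [0.54976079 0.11774009 0.009     ]] expected px [[233.53636884 176.22921764]
 [225.96170254 213.4231728 ]]
top [  16   16   33   71 1472] [[384.79998779296875, 218.8000030517578], [406.3999938964844, 214.6999969482422], [419.3999938964844, 282.5], [397.79998779296875, 286.6000061035156]]
scene [ 24  36  46  44 910] [[142.10000610351562, 229.6999969482422], [156.6999969482422, 216.60000610351562], [190.10000610351562, 254.0], [175.60000610351562, 267.0]]
handle ends [[ 0.37788812 -0.32487775  0.05      ]
 [ 0.29019319 -0.34441261  0.05      ]]
drawer [ 0.46255215 -0.30720116  0.09920634] 1318.515625 [np.int64(1472), np.int64(910)]
grip [[ 0.31826511 -0.3215625   0.0508    ]] [[408.70400555 313.82492803]] [[138.31887269 201.74912408]] end [[410.18274875 329.06692402]]
```

```bash
python3 - <<'E'
from h import *
from scipy.optimize import least_squares
# drawer from handle centreline ends + tray rectangle centre lines, both cams
p0=[.461,-.306,.2]
b=np.array([[sx*.085,sy*.031,.056] for sx in(-1,1) for sy in(-1,1)])
for c in("top","scene"):print(c,"rim",np.round(proj(c,pose(*p0,b)),1).tolist(),"handle",np.round(proj(c,pose(*p0,[[-.085,0,.044],[-.18,0,.054]])),1).tolist())
import numpy as np
def crop(c,w,k):
    x0,x1,y0,y1=w;im=cv2.imread(f"pics/{c}0.png")[y0:y1,x0:x1];return cv2.convertScaleAbs(cv2.resize(im,None,fx=k,fy=k,interpolation=2),alpha=1.6)
a=crop("top",(375,435,200,335),4);b=crop("scene",(120,205,190,280),4.5)
o=np.zeros((max(a.shape[0],b.shape[0]),a.shape[1]+b.shape[1],3),np.uint8);o[:a.shape[0],:a.shape[1]]=a;o[:b.shape[0],a.shape[1]:]=b
cv2.imwrite("pics/crop2.png",o);print(o.shape)
E
```

```text
top rim [[423.2, 285.9], [397.3, 290.8], [409.7, 214.0], [384.0, 218.5]] handle [[409.0, 288.0], [417.3, 328.6]]
scene rim [[136.4, 223.3], [155.1, 209.8], [174.1, 265.4], [193.4, 250.4]] handle [[146.9, 218.8], [126.8, 195.8]]
(540, 622, 3)
```

View pics/crop2.png

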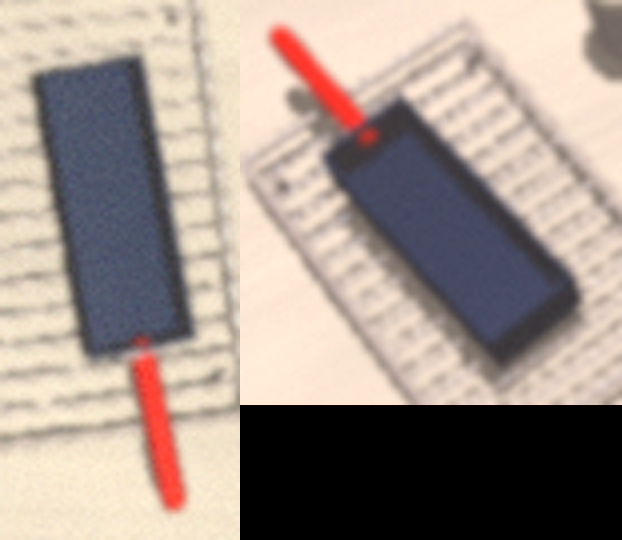

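```bash
python3 - <<'E'
from h import *
from scipy.optimize import least_squares
R=[(-1,1),(1,1),(1,-1),(-1,-1)]
def fit(obs,p):
    f=lambda p:np.concatenate([(proj(c,pose(*p,X))-px)[0] for c,px,X in obs])
    r=least_squares(f,p,loss="soft_l1");return np.round(r.x,4),np.round(r.fun,1) 
B=lambda sx,sy:(sx*.085,sy*.031,.056)
top=[("top",(384.2,218.2),B(1,1)),("top",(410,214.2),B(1,-1)),("top",(423,283.7),B(-1,-1)),("top",(396.7,288.7),B(-1,1)),("top",(418.2,325),(-.18,0,.054))]
sc=[("scene",(156.2,211.8),B(-1,1)),("scene",(138.9,224.4),B(-1,-1)),("scene",(195.5,253),B(1,1)),("scene",(175.5,267.8),B(1,-1)),("scene",(126,197.2),(-.18,0,.054))]
for o in(top,sc,top+sc):p,f=fit(o,[.461,-.306,.2]);print("drawer",p,f,pose(*p,[[-.145,0,.0508],[.085,0,.022]]).round(4).tolist())
gt=[("top",(243.5,78.6),(.012,-.25,.15)),("top",(209.8,236.8),(.012,.11,.15))]
gs=[("scene",(313.1,148.8),(.012,.11,.15)),("scene",(377.1,259.2),(.012,-.25,.15))]
for o in(gt,gs,gt+gs):print("griddle",*fit(o,[.59,.107,1.4]))
for c,n in(("top","shaker"),("top","portion_a")):
    optics.grab_frame(c)
    for b in nets.boxes_of(c,n)[:2]:
        x,y,w,h=b["bbox"];print(n,at(c,[(x-w/2,y-h/2),(x+w/2,y+h/2)],.06).round(3).tolist())
print(tool()[0],tool()[1].as_matrix().round(3))
E
```

```text
drawer [ 0.4649 -0.3061  0.205 ] [-0.3 -1.2 -0.4 -1.9  0.4  0.4  0.9  0.4 -0.5  1.9] [[0.3229, -0.3356, 0.0508], [0.5481, -0.2888, 0.022]]
drawer [ 0.4685 -0.3053  0.1997] [ 0.2 -0.2 -1.2  0.8 -0.5 -0.5  0.1 -0.2  2.1  0.4] [[0.3264, -0.3341, 0.0508], [0.5518, -0.2884, 0.022]]
drawer [ 0.4664 -0.3058  0.2041] [-0.3 -1.9 -0.5 -2.6  0.3 -0.2  0.8 -0.2 -0.7  1.2 -0.4 -0.6 -1.8  0.5
 -1.  -1.2 -0.2 -0.8  1.4  0.1] [[0.3244, -0.3352, 0.0508], [0.5496, -0.2886, 0.022]]
griddle [0.5862 0.1024 1.4047] [ 0.1 -1.2 -0.1  1. ]
griddle [0.5892 0.1089 1.3946] [-0.3 -1.3  0.2  0.7]
griddle [0.5879 0.1039 1.4065] [-0.7 -2.  -0.7  0.2 -2.6 -0.8 -0.7  0.9]
shaker [[0.404, -0.106, 0.06], [0.341, -0.177, 0.06]]
shaker [[0.589, -0.192, 0.06], [0.32, -0.38, 0.06]]
portion_a [[0.782, -0.208, 0.06], [0.651, -0.389, 0.06]]
portion_a [[0.833, 0.012, 0.06], [0.702, -0.189, 0.06]]
[0.16718613 0.60220392 0.23130734] [[-0.964  0.268  0.   ]
 [ 0.268  0.964  0.   ]
 [-0.     0.    -1.   ]]
```

```bash
cat >> h.py <<'E'
def plan(p,phi,pitch=0):  # tool down, x at yaw phi; pitch>0 raises the tool's x end
    t,R=tool();T=Ro.from_euler("z",phi)*Ro.from_euler("y",-pitch)*Ro.from_euler("x",np.pi)
    w=(R.inv()*T).as_rotvec();d=R.inv().apply(np.array(p)-t)
    s=state();print("t",round(s["time"],2),"tcp",t.round(4),"F",np.round(s["contact_force"],1),"w",round(s["gripper_width"],3),"grip",round(s["grasp_force"],1))
    print("shift",(d/.8).round(4),"turn",(w/1.5).round(4),"rows",max(np.linalg.norm(d)/.05,np.linalg.norm(w)/.15).round(1))
E
python3 -c "
from h import *
plan((.42,.2,.35),1.6)"
```

```text
t 0.9 tcp [0.1672 0.6022 0.2313] F [ 0.2 -0.6 -0.7] w 1.002 grip 0.0
shift [-0.439  -0.3999 -0.1484] turn [0.     0.     0.8472] rows 9.8
```

```bash
python3 -m inch '[{"dx":-0.22,"dy":-0.2,"dz":-0.15,"rz":0.42},{"dx":-0.22,"dy":-0.2,"dz":-0.15,"rz":0.42},{"dx":-0.22,"dy":-0.2,"dz":-0.15,"rz":0.42},{"dx":-0.22,"dy":-0.2,"dz":-0.15,"rz":0.42},{"dx":-0.22,"dy":-0.2,"dz":-0.15,"rz":0.42}]'; python3 -c "
from h import *
plan((.42,.2,.35),1.6)"
```

```text
t 0.9 tcp [0.1672 0.6022 0.2313] F [ 0.2 -0.6 -0.7] w 1.002 grip 0.0
shift [-0.439  -0.3999 -0.1484] turn [0.     0.     0.8472] rows 9.8validation failed for argument at $[0]...
```

```bash
python3 -m inch '[{"dx":-0.22,"dy":-0.2,"dz":-0.15,"rx":0,"ry":0,"rz":0.42},{"dx":-0.22,"dy":-0.2,"dz":-0.15,"rx":0,"ry":0,"rz":0.42},{"dx":-0.22,"dy":-0.2,"dz":-0.15,"rx":0,"ry":0,"rz":0.42},{"dx":-0.22,"dy":-0.2,"dz":-0.15,"rx":0,"ry":0,"rz":0.42},{"dx":-0.22,"dy":-0.2,"dz":-0.15,"rx":0,"ry":0,"rz":0.42}]'; python3 -c "
from h import *
plan((.42,.2,.35),1.6)"
```

```text
time: 1.4
tool_pos: [0.2867, 0.4118, 0.345]
tool_rot: [0.0, 0.437, 0.9, 0.0]
contact_force: [0.2, 0.8, 1.2]
gripper_width: 1.001
grasp_force: 0.0
t 1.4 tcp [0.2867 0.4118 0.345 ] F [0.2 0.8 1.2] w 1.001 grip 0.0
shift [-0.3111 -0.0329 -0.0063] turn [ 5.000e-04 -1.000e-04  4.254e-01] rows 5.0
```

```bash
python3 -m inch '[{"dx":-0.31,"dy":-0.03,"dz":0,"rx":0,"ry":0,"rz":0.43},{"dx":-0.31,"dy":-0.03,"dz":0,"rx":0,"ry":0,"rz":0.43},{"dx":-0.31,"dy":-0.03,"dz":0,"rx":0,"ry":0,"rz":0.43},{"dx":-0.31,"dy":-0.03,"dz":0,"rx":0,"ry":0,"rz":0.43},{"dx":-0.31,"dy":-0.03,"dz":0,"rx":0,"ry":0,"rz":0.43}]'; python3 -c "
from h import *
plan((.445,-.05,.28),.9)"
```

```text
time: 1.9
tool_pos: [0.422, 0.2022, 0.3443]
tool_rot: [0.0, 0.7, 0.715, 0.001]
contact_force: [1.5, 1.7, -0.4]
gripper_width: 0.995
grasp_force: 0.0
t 1.9 tcp [0.422  0.2022 0.3443] F [ 1.5  1.7 -0.4] w 0.995 grip 0.0
shift [-0.3158  0.0219  0.0802] turn [ 0.0007 -0.0006  0.4615] rows 5.2
```

```bash
python3 -m inch '[{"dx":-0.316,"dy":0.022,"dz":0.08,"rx":0,"ry":0,"rz":0.46},{"dx":-0.316,"dy":0.022,"dz":0.08,"rx":0,"ry":0,"rz":0.46},{"dx":-0.316,"dy":0.022,"dz":0.08,"rx":0,"ry":0,"rz":0.46},{"dx":-0.316,"dy":0.022,"dz":0.08,"rx":0,"ry":0,"rz":0.46},{"dx":-0.316,"dy":0.022,"dz":0.08,"rx":0,"ry":0,"rz":0.46}]'; python3 -c "
from h import *
p=pose(.4665,-.3058,.204,[[-.02,0,.18]])[0];print(p)
plan(p,.204)"
```

```text
time: 2.4
tool_pos: [0.444, -0.0392, 0.2826]
tool_rot: [0.0, 0.9, 0.435, 0.001]
contact_force: [0.9, 0.9, 1.1]
gripper_width: 0.999
grasp_force: 0.0
[ 0.44691472 -0.30985176  0.18      ]
t 2.4 tcp [ 0.444  -0.0392  0.2826] F [0.9 0.9 1.1] w 0.999 grip 0.0
shift [-0.263   0.2127  0.1283] turn [ 0.0006 -0.0007  0.4647] rows 5.8
```

```bash
python3 -m inch '[{"dx":-0.263,"dy":0.213,"dz":0.128,"rx":0,"ry":0,"rz":0.465},{"dx":-0.263,"dy":0.213,"dz":0.128,"rx":0,"ry":0,"rz":0.465},{"dx":-0.263,"dy":0.213,"dz":0.128,"rx":0,"ry":0,"rz":0.465},{"dx":-0.263,"dy":0.213,"dz":0.128,"rx":0,"ry":0,"rz":0.465},{"dx":-0.263,"dy":0.213,"dz":0.128,"rx":0,"ry":0,"rz":0.465}]'; python3 -m inch '[{"dx":0,"dy":0,"dz":0,"rx":0,"ry":0,"rz":0},{"dx":0,"dy":0,"dz":0,"rx":0,"ry":0,"rz":0}]';python3 -c "
from h import *
p=pose(.4665,-.3058,.204,[[-.02,0,.1]])[0];print(p)
plan(p,.204)"
```

```text
time: 2.9
tool_pos: [0.4476, -0.2731, 0.1939]
tool_rot: [0.0, 0.995, 0.101, 0.0]
contact_force: [1.3, 0.2, 0.2]
gripper_width: 1.0
grasp_force: 0.0
time: 3.1
tool_pos: [0.4473, -0.2716, 0.1934]
tool_rot: [-0.001, 0.995, 0.103, -0.001]
contact_force: [-0.1, 1.0, 0.6]
gripper_width: 0.999
grasp_force: 0.0
[ 0.44691472 -0.30985176  0.1       ]
t 3.1 tcp [ 0.4473 -0.2716  0.1934] F [-0.1  1.   0.6] w 0.999 grip 0.0
shift [-0.0102  0.0469  0.1167] turn [-0.0012  0.0007  0.0018] rows 2.0
```

```bash
python3 -m inch '[{"dx":-0.01,"dy":0.047,"dz":0.117,"rx":-0.001,"ry":0.001,"rz":0.002},{"dx":-0.01,"dy":0.047,"dz":0.117,"rx":-0.001,"ry":0.001,"rz":0.002},{"dx":-0.01,"dy":0.047,"dz":0.117,"rx":-0.001,"ry":0.001,"rz":0.002},{"dx":-0.01,"dy":0.047,"dz":0.117,"rx":-0.001,"ry":0.001,"rz":0.002},{"dx":-0.01,"dy":0.047,"dz":0.117,"rx":-0.001,"ry":0.001,"rz":0.002}]';python3 -c "
from h import *
a=save('top','t1');b=save('scene','s1')
o=np.hstack([cv2.resize(a[190:340,360:450],None,fx=4,fy=4),cv2.resize(b[170:320,100:200],None,fx=4,fy=4)]);cv2.imwrite('pics/c3.png',o[:,:,::-1])
p=pose(.4665,-.3058,.204,[[-.02,0,.025]])[0];print(p)
plan(p,.204)"
```

```text
time: 3.6
tool_pos: [0.4496, -0.3096, 0.1038]
tool_rot: [0.002, 0.995, 0.103, 0.003]
contact_force: [0.3, 0.8, 0.6]
gripper_width: 1.002
grasp_force: 0.0
[ 0.44691472 -0.30985176  0.025     ]
t 3.7 tcp [ 0.4497 -0.3099  0.1041] F [-0.4  0.7  0.2] w 1.002 grip 0.0
shift [-0.0038 -0.0014  0.0988] turn [ 0.004  -0.0033  0.0018] rows 1.6
```

View pics/c3.png

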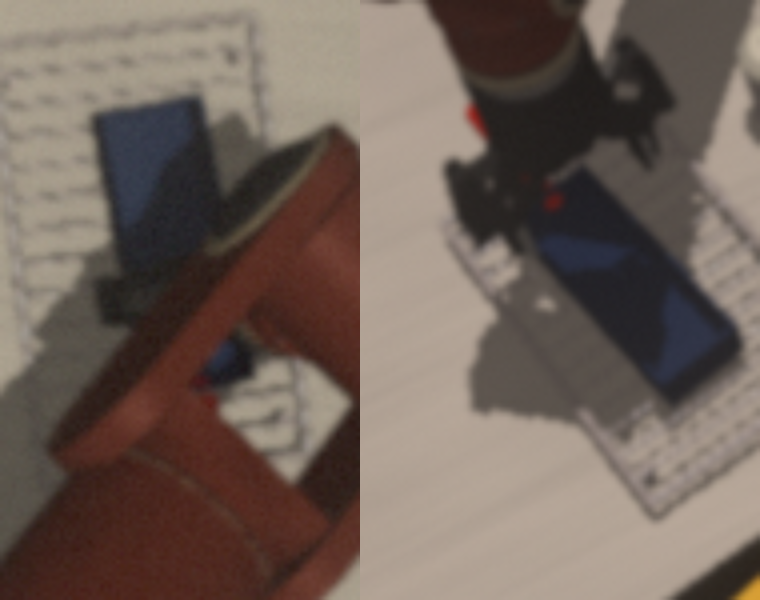

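Fingers straddle the tray (scene crop: tips at about (515,240) and (650,155), either side of it). Descend.

```bash
python3 -m inch '[{"dx":-0.003,"dy":-0.001,"dz":0.03,"rx":0.003,"ry":-0.002,"rz":0.002},{"dx":-0.003,"dy":-0.001,"dz":0.06,"rx":0.003,"ry":-0.002,"rz":0.002},{"dx":-0.003,"dy":-0.001,"dz":0.085,"rx":0.003,"ry":-0.002,"rz":0.002},{"dx":-0.003,"dy":-0.001,"dz":0.099,"rx":0.003,"ry":-0.002,"rz":0.002},{"dx":-0.003,"dy":-0.001,"dz":0.099,"rx":0.003,"ry":-0.002,"rz":0.002}]';python3 -m inch '[{"dx":0,"dy":0,"dz":0,"rx":0,"ry":0,"rz":0}]';python3 -c "
from h import *
p=pose(.4665,-.3058,.204,[[-.02,0,.025]])[0]
plan(p,.204)"
```

```text
time: 4.2
tool_pos: [0.4453, -0.3087, 0.0211]
tool_rot: [-0.002, 0.995, 0.101, -0.001]
contact_force: [-0.3, -0.1, 0.3]
gripper_width: 1.0
grasp_force: 0.0
time: 4.3
tool_pos: [0.4464, -0.3098, 0.0229]
tool_rot: [-0.001, 0.995, 0.101, -0.0]
contact_force: [-0.2, 0.2, 0.3]
gripper_width: 1.002
grasp_force: 0.0
t 4.3 tcp [ 0.4464 -0.3098  0.0229] F [-0.2  0.2  0.3] w 1.002 grip 0.0
shift [ 0.0006  0.0002 -0.0026] turn [-0.0008  0.0001 -0.0009] rows 0.0
```

```bash
python3 -m inch '[{"dx":0,"dy":0,"dz":-0.002,"rx":0,"ry":0,"rz":0},{"dx":0,"dy":0,"dz":-0.002,"rx":0,"ry":0,"rz":0},{"dx":0,"dy":0,"dz":-0.002,"rx":0,"ry":0,"rz":0},{"dx":0,"dy":0,"dz":-0.002,"rx":0,"ry":0,"rz":0},{"dx":0,"dy":0,"dz":-0.002,"rx":0,"ry":0,"rz":0}]' -1;python3 -m inch '[{"dx":0,"dy":0,"dz":0,"rx":0,"ry":0,"rz":0},{"dx":0,"dy":0,"dz":0,"rx":0,"ry":0,"rz":0},{"dx":0,"dy":0,"dz":0,"rx":0,"ry":0,"rz":0}]'
```

```text
time: 4.8
tool_pos: [0.4469, -0.3107, 0.0254]
tool_rot: [0.0, 0.995, 0.101, 0.0]
contact_force: [-0.5, 0.1, 6.6]
gripper_width: 0.715
grasp_force: 68.9
time: 5.1
tool_pos: [0.4469, -0.3107, 0.0254]
tool_rot: [0.0, 0.995, 0.101, 0.0]
contact_force: [0.4, 0.0, 7.0]
gripper_width: 0.713
grasp_force: 68.9
```

```bash
python3 -m inch '[{"dx":0,"dy":0,"dz":-0.02,"rx":0,"ry":0,"rz":0},{"dx":0,"dy":0,"dz":-0.05,"rx":0,"ry":0,"rz":0},{"dx":0,"dy":0,"dz":-0.08,"rx":0,"ry":0,"rz":0},{"dx":0,"dy":0,"dz":-0.11,"rx":0,"ry":0,"rz":0},{"dx":0,"dy":0,"dz":-0.14,"rx":0,"ry":0,"rz":0}]';python3 -m inch '[{"dx":0,"dy":0,"dz":0,"rx":0,"ry":0,"rz":0}]';python3 -c "
from h import *
b=save('scene','s2');a=save('top','t2')
o=np.hstack([cv2.resize(a[190:340,330:450],None,fx=3,fy=3),cv2.resize(b[130:320,80:200],None,fx=3,fy=3)[:450]]);cv2.imwrite('pics/c4.png',o[:,:,::-1])
p=pose(.5885,.106,1.4,[[-.09,-.0,.15]])[0];print(p)
plan((.48,-.16,.16),.7)"
```

```text
time: 5.6
tool_pos: [0.4449, -0.3088, 0.1348]
tool_rot: [-0.002, 0.995, 0.101, -0.002]
contact_force: [-0.8, -0.1, -3.9]
gripper_width: 0.712
grasp_force: 67.5
time: 5.7
tool_pos: [0.4473, -0.311, 0.1385]
tool_rot: [0.001, 0.995, 0.101, 0.001]
contact_force: [0.6, -0.4, -2.9]
gripper_width: 0.714
grasp_force: 67.9
[0.57320296 0.01730952 0.15      ]
t 5.8 tcp [ 0.4453 -0.3092  0.1342] F [ 0.3  0.5 -4.1] w 0.712 grip 67.9
shift [ 0.0799 -0.1742 -0.0317] turn [-0.0027  0.0007 -0.3318] rows 3.3
```

View pics/c4.png

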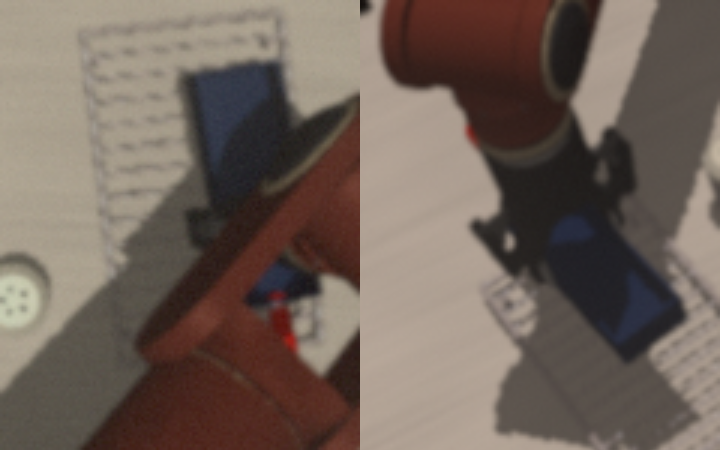

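```bash
python3 -m inch '[{"dx":0.08,"dy":-0.174,"dz":-0.032,"rx":0,"ry":0,"rz":-0.332},{"dx":0.08,"dy":-0.174,"dz":-0.032,"rx":0,"ry":0,"rz":-0.332},{"dx":0.08,"dy":-0.174,"dz":-0.032,"rx":0,"ry":0,"rz":-0.332},{"dx":0.08,"dy":-0.174,"dz":-0.032,"rx":0,"ry":0,"rz":-0.332},{"dx":0.08,"dy":-0.174,"dz":-0.032,"rx":0,"ry":0,"rz":-0.332}]';python3 -c "
from h import *
p=pose(.5885,.106,1.4,[[-.16,-.0,.16]])[0];print(p)
plan(p,1.4)"
```

```text
time: 6.3
tool_pos: [0.4796, -0.1583, 0.1587]
tool_rot: [-0.003, 0.939, 0.344, -0.002]
contact_force: [0.5, -0.5, -4.5]
gripper_width: 0.713
grasp_force: 68.4
[ 0.56130526 -0.05167196  0.16      ]
t 6.3 tcp [ 0.4796 -0.1583  0.1587] F [ 0.5 -0.5 -4.5] w 0.713 grip 68.4
shift [ 0.1641 -0.0357 -0.0017] turn [-0.0046 -0.0007 -0.4645] rows 4.6
```

```bash
python3 -m inch '[{"dx":0.164,"dy":-0.036,"dz":0,"rx":-0.003,"ry":0,"rz":-0.465},{"dx":0.164,"dy":-0.036,"dz":0,"rx":-0.003,"ry":0,"rz":-0.465},{"dx":0.164,"dy":-0.036,"dz":0,"rx":-0.003,"ry":0,"rz":-0.465},{"dx":0.164,"dy":-0.036,"dz":0,"rx":-0.003,"ry":0,"rz":-0.465},{"dx":0.164,"dy":-0.036,"dz":0,"rx":-0.003,"ry":0,"rz":-0.465}]';python3 -c "
from h import *
p=pose(.5885,.106,1.4,[[-.16,-.0,.06]])[0];print(p)
plan(p,1.4)"
```

```text
time: 6.8
tool_pos: [0.5616, -0.0538, 0.1585]
tool_rot: [-0.001, 0.764, 0.645, -0.001]
contact_force: [-0.6, -1.2, -4.3]
gripper_width: 0.714
grasp_force: 68.4
[ 0.56130526 -0.05167196  0.06      ]
t 6.8 tcp [ 0.5616 -0.0538  0.1585] F [-0.6 -1.2 -4.3] w 0.714 grip 68.4
shift [ 0.0026 -0.0005  0.1231] turn [-0.0016 -0.0003  0.0012] rows 2.0
```

```bash
python3 -m inch '[{"dx":0.002,"dy":0,"dz":0.04,"rx":0,"ry":0,"rz":0},{"dx":0.002,"dy":0,"dz":0.09,"rx":0,"ry":0,"rz":0},{"dx":0.002,"dy":0,"dz":0.123,"rx":0,"ry":0,"rz":0},{"dx":0.002,"dy":0,"dz":0.123,"rx":0,"ry":0,"rz":0},{"dx":0.002,"dy":0,"dz":0.123,"rx":0,"ry":0,"rz":0}]';python3 -m inch '[{"dx":0,"dy":0,"dz":0,"rx":0,"ry":0,"rz":0},{"dx":0,"dy":0,"dz":0,"rx":0,"ry":0,"rz":0}]';python3 -c "
from h import *
a=save('top','t3');b=save('scene','s3')
o=np.hstack([cv2.resize(a[130:270,200:310],None,fx=3.5,fy=3.5,interpolation=2),cv2.resize(b[120:260,230:360],None,fx=3.14,fy=3.5,interpolation=2)]);cv2.imwrite('pics/c5.png',cv2.convertScaleAbs(o[:,:,::-1],alpha=1.7));print(o.shape)
t,R=tool();ph=np.arctan2(R.as_matrix()[1,0],R.as_matrix()[0,0]);print(ph)
u=pose(t[0],t[1],ph,[[.105,.031,.09],[.105,-.031,.09]]);print('nose rim px',proj('top',u),proj('scene',u))
plan(pose(.5885,.106,1.4,[[-.12,0,.022]])[0],1.4)"
```

```text
time: 7.3
tool_pos: [0.5617, -0.0529, 0.0613]
tool_rot: [-0.001, 0.766, 0.643, -0.0]
contact_force: [0.8, -1.0, -3.1]
gripper_width: 0.716
grasp_force: 68.1
time: 7.5
tool_pos: [0.5644, -0.0529, 0.065]
tool_rot: [0.002, 0.766, 0.643, 0.002]
contact_force: [0.2, 0.4, -3.2]
gripper_width: 0.716
grasp_force: 68.1
(490, 793, 3)
1.3975575855783755
nose rim px [[248.05615129 207.6917622 ]
 [253.70554957 180.96723581]] [[300.1225054  191.95461152]
 [309.72180624 210.21098613]]
t 7.6 tcp [ 0.5639 -0.0526  0.0645] F [ 0.3 -0.7 -3.1] w 0.714 grip 68.1
shift [ 0.0506 -0.0038  0.0532] turn [ 0.0032 -0.0003 -0.0016] rows 1.2
```

View pics/c5.png

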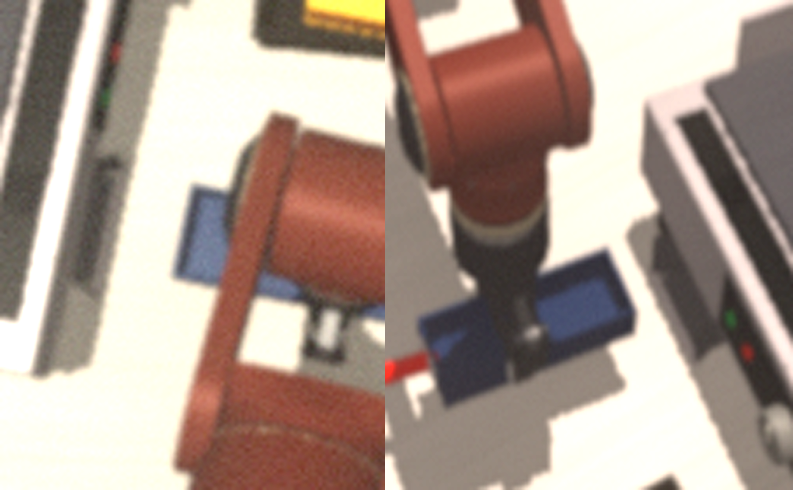

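```bash
python3 -c "
from h import *
n=at('top',[(255.1,183.4),(250.6,209.1)],.092);l=at('top',[(233.7,175.1),(225,212)],.02)
print(n,l)
for th in(1.39,1.405):
  R=np.array([[np.cos(th),np.sin(th)],[-np.sin(th),np.cos(th)]])
  print(R@(n.mean(0)-l.mean(0))[:2], R@(n.mean(0)[:2]-[.5879,.1039]), R@(n.mean(0)[:2]-[.5862,.1024]))
d=n[0]-n[1];print('nose yaw',np.arctan2(d[1],d[0])+np.pi/2)
# front bottom-ish edge of griddle top in new picture
"
```

```text
[[0.60682552 0.04203779 0.092     ]
 [0.54829808 0.05021478 0.092     ]] [[0.63479161 0.09755983 0.02      ]
 [0.54537328 0.11502415 0.02      ]]
[-0.06143643  0.001498  ] [-0.05869099 -0.00021877] [-0.05690976 -0.00162134]
[-0.06140705  0.00241934] [-0.05868767  0.00066159] [-0.05692768 -0.00076754]
nose yaw 1.4319827105365897
```

```bash
python3 -m inch '[{"dx":0.01,"dy":0,"dz":0.02,"rx":0,"ry":0,"rz":0},{"dx":0.02,"dy":0,"dz":0.04,"rx":0,"ry":0,"rz":0},{"dx":0.02,"dy":0,"dz":0.05,"rx":0,"ry":0,"rz":0},{"dx":0.02,"dy":0,"dz":0.05,"rx":0,"ry":0,"rz":0},{"dx":0.02,"dy":0,"dz":0.05,"rx":0,"ry":0,"rz":0}]';python3 -m inch '[{"dx":0,"dy":0,"dz":0,"rx":0,"ry":0,"rz":0},{"dx":0,"dy":0,"dz":0,"rx":0,"ry":0,"rz":0},{"dx":0,"dy":0,"dz":0,"rx":0,"ry":0,"rz":0}]';python3 -m inch '[{"dx":0,"dy":0,"dz":0,"rx":0,"ry":0,"rz":0}]'; python3 -c "
from h import *
plan(pose(.5885,.106,1.4,[[-.055,0,.022]])[0],1.4)"
```

```text
time: 8.1
tool_pos: [0.5651, -0.0363, 0.0219]
tool_rot: [-0.0, 0.765, 0.643, 0.0]
contact_force: [0.4, -0.8, -3.5]
gripper_width: 0.716
grasp_force: 68.2
time: 8.4
tool_pos: [0.566, -0.0367, 0.0233]
tool_rot: [0.001, 0.766, 0.643, 0.001]
contact_force: [0.4, -1.0, -3.2]
gripper_width: 0.716
grasp_force: 68.2
time: 8.5
tool_pos: [0.5658, -0.0366, 0.0231]
tool_rot: [0.001, 0.766, 0.643, 0.001]
contact_force: [-0.4, 0.0, -3.4]
gripper_width: 0.709
grasp_force: 68.2
t 8.5 tcp [ 0.5658 -0.0366  0.0231] F [-0.4  0.  -3.4] w 0.709 grip 68.2
shift [ 0.1118 -0.0026  0.0015] turn [ 0.0016 -0.0005 -0.0016] rows 1.8
```

```bash
python3 -m inch '[{"dx":0.025,"dy":-0.002,"dz":0.001,"rx":0,"ry":0,"rz":-0.001},{"dx":0.05,"dy":-0.002,"dz":0.001,"rx":0,"ry":0,"rz":-0.001},{"dx":0.075,"dy":-0.003,"dz":0.001,"rx":0,"ry":0,"rz":-0.001},{"dx":0.1,"dy":-0.003,"dz":0.001,"rx":0,"ry":0,"rz":-0.001},{"dx":0.117,"dy":-0.003,"dz":0.001,"rx":0,"ry":0,"rz":-0.001}]';python3 -m inch '[{"dx":0,"dy":0,"dz":0,"rx":0,"ry":0,"rz":0},{"dx":0,"dy":0,"dz":0,"rx":0,"ry":0,"rz":0},{"dx":0,"dy":0,"dz":0,"rx":0,"ry":0,"rz":0}]'; python3 -c "
from h import *
plan(pose(.5885,.106,1.4,[[-.055,0,.0095]])[0],1.4,.075)
a=save('top','t4');b=save('scene','s4')
o=np.hstack([cv2.resize(a[130:270,200:310],None,fx=3.5,fy=3.5,interpolation=2),cv2.resize(b[120:260,230:360],None,fx=3.14,fy=3.5,interpolation=2)]);cv2.imwrite('pics/c6.png',cv2.convertScaleAbs(o[:,:,::-1],alpha=1.7))"
```

```text
time: 9.0
tool_pos: [0.5795, 0.0572, 0.0222]
tool_rot: [0.0, 0.765, 0.644, 0.001]
contact_force: [0.3, -0.5, -3.8]
gripper_width: 0.716
grasp_force: 68.3
time: 9.3
tool_pos: [0.5792, 0.0555, 0.0219]
tool_rot: [0.0, 0.765, 0.644, 0.001]
contact_force: [0.4, -0.6, -3.2]
gripper_width: 0.715
grasp_force: 68.3
t 9.3 tcp [0.5792 0.0555 0.0219] F [ 0.4 -0.6 -3.2] w 0.715 grip 68.3
shift [-0.0046  0.0007  0.0155] turn [ 0.001   0.0498 -0.0008] rows 0.5
```

View pics/c6.png

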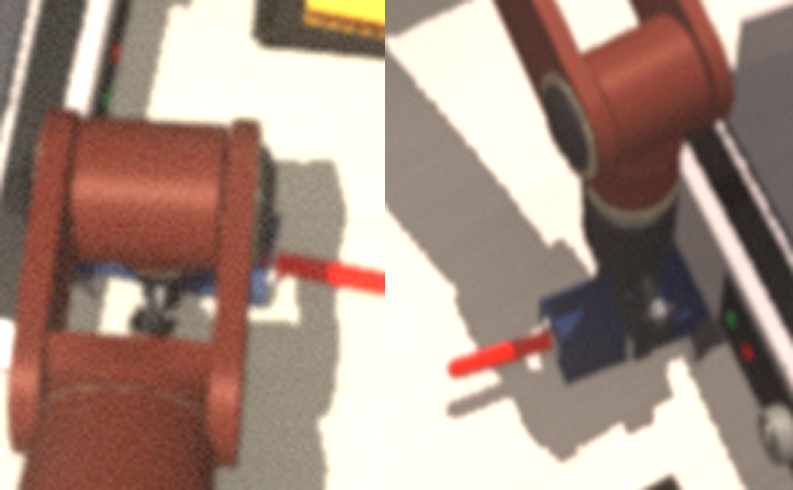

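```bash
python3 -m inch '[{"dx":0,"dy":0,"dz":0.003,"rx":0,"ry":0.02,"rz":0},{"dx":0,"dy":0,"dz":0.007,"rx":0,"ry":0.04,"rz":0},{"dx":0,"dy":0,"dz":0.011,"rx":0,"ry":0.05,"rz":0},{"dx":0,"dy":0,"dz":0.014,"rx":0,"ry":0.05,"rz":0},{"dx":0,"dy":0,"dz":0.014,"rx":0,"ry":0.05,"rz":0}]';python3 -m inch '[{"dx":0,"dy":0,"dz":0,"rx":0,"ry":0,"rz":0},{"dx":0,"dy":0,"dz":0,"rx":0,"ry":0,"rz":0},{"dx":0,"dy":0,"dz":0,"rx":0,"ry":0,"rz":0}]'
```

```text
time: 9.9
tool_pos: [0.5789, 0.0559, 0.0102]
tool_rot: [-0.024, 0.765, 0.643, 0.029]
contact_force: [0.2, 0.0, -4.0]
gripper_width: 0.714
grasp_force: 68.3
time: 10.2
tool_pos: [0.5795, 0.0563, 0.011]
tool_rot: [-0.024, 0.764, 0.644, 0.03]
contact_force: [0.4, -0.5, -3.7]
gripper_width: 0.714
grasp_force: 68.3
```

```bash
python3 -m inch '[{"dx":0,"dy":0,"dz":0.0025,"rx":0,"ry":0,"rz":0},{"dx":0,"dy":0,"dz":0.0025,"rx":0,"ry":0,"rz":0},{"dx":0,"dy":0,"dz":0.0025,"rx":0,"ry":0,"rz":0}]'
```

```text
time: 10.5
tool_pos: [0.5794, 0.0563, 0.0088]
tool_rot: [-0.024, 0.764, 0.644, 0.029]
contact_force: [0.3, -0.5, -3.3]
gripper_width: 0.717
grasp_force: 68.5
```

```bash
python3 -m inch '[{"dx":0,"dy":0,"dz":0.001,"rx":0,"ry":0,"rz":0},{"dx":0,"dy":0,"dz":0.001,"rx":0,"ry":0,"rz":0},{"dx":0,"dy":0,"dz":0.001,"rx":0,"ry":0,"rz":0}]'
```

```text
time: 10.8
tool_pos: [0.5794, 0.0563, 0.0085]
tool_rot: [-0.024, 0.764, 0.644, 0.029]
contact_force: [-3.5, -2.2, 2.4]
gripper_width: 0.714
grasp_force: 69.1
```

```bash
python3 -m inch '[{"dx":0,"dy":0,"dz":0,"rx":0,"ry":0,"rz":0},{"dx":0,"dy":0,"dz":0,"rx":0,"ry":0,"rz":0},{"dx":0,"dy":0,"dz":0,"rx":0,"ry":0,"rz":0},{"dx":0,"dy":0,"dz":0,"rx":0,"ry":0,"rz":0},{"dx":0,"dy":0,"dz":0,"rx":0,"ry":0,"rz":0}]' 1;python3 -m inch '[{"dx":0,"dy":0,"dz":-0.03,"rx":0,"ry":0,"rz":0},{"dx":0,"dy":0,"dz":-0.07,"rx":0,"ry":0,"rz":0},{"dx":0,"dy":0,"dz":-0.12,"rx":0,"ry":0,"rz":0},{"dx":0,"dy":0,"dz":-0.16,"rx":0,"ry":0,"rz":0},{"dx":0,"dy":0,"dz":-0.16,"rx":0,"ry":0,"rz":0}]';python3 -c "
from h import *
plan(pose(.5885,.106,1.4,[[-.18,0,.16]])[0],1.4)"
```

```text
time: 11.3
tool_pos: [0.5795, 0.0564, 0.008]
tool_rot: [-0.024, 0.765, 0.643, 0.03]
contact_force: [0.4, 0.2, -0.7]
gripper_width: 0.998
grasp_force: 0.0
time: 11.8
tool_pos: [0.5813, 0.0464, 0.1422]
tool_rot: [-0.02, 0.764, 0.644, 0.034]
contact_force: [1.1, -0.0, 0.3]
gripper_width: 1.005
grasp_force: 0.0
t 11.8 tcp [0.5813 0.0464 0.1422] F [ 1.1 -0.   0.3] w 1.005 grip 0.0
shift [-0.1479 -0.0034 -0.0337] turn [ 0.0087 -0.0512 -0.0004] rows 2.4
```

```bash
python3 -m inch '[{"dx":-0.148,"dy":-0.003,"dz":-0.034,"rx":0.006,"ry":-0.051,"rz":0},{"dx":-0.148,"dy":-0.003,"dz":-0.034,"rx":0.006,"ry":-0.051,"rz":0},{"dx":-0.148,"dy":-0.003,"dz":-0.034,"rx":0.006,"ry":-0.051,"rz":0},{"dx":-0.148,"dy":-0.003,"dz":-0.034,"rx":0.006,"ry":-0.051,"rz":0}]';python3 -c "
from h import *
a=save('top','t5');b=save('scene','s5')
for cam,im in(('top',a),('scene',b)):
    hsv=cv2.cvtColor(im,cv2.COLOR_RGB2HSV);m=(((hsv[...,0]<6)|(hsv[...,0]>172))&(hsv[...,1]>170)&(hsv[...,2]>90)).astype(np.uint8)
    n,l,st,ce=cv2.connectedComponentsWithStats(m)
    for k in range(1,n):
        if st[k,4]>25:print(cam,st[k],ce[k].round(1))
for x in(-.085,-.145,-.18):
    X=pose(.5885,.106,1.4,[[-.036+x,0,.022+.02*0+(-.085-x)*.03]]);print(X,proj('top',X),proj('scene',X))
o=np.hstack([cv2.resize(a[130:270,200:310],None,fx=3.5,fy=3.5,interpolation=2),cv2.resize(b[120:260,230:360],None,fx=3.14,fy=3.5,interpolation=2)]);cv2.imwrite('pics/c7.png',cv2.convertScaleAbs(o[:,:,::-1],alpha=1.7))
plan(pose(.5885,.106,1.4,[[-.18,0,.06]])[0],1.4)"
```

```text
time: 12.2
tool_pos: [0.5542, -0.0734, 0.1535]
tool_rot: [-0.002, 0.766, 0.643, -0.003]
contact_force: [0.4, 1.1, -0.2]
gripper_width: 0.999
grasp_force: 0.0
top [285 205  10   6  28] [288.9 207.9]
scene [ 518   93   42   78 2388] [542.1 126.6]
scene [252 219  30  13 117] [267.7 225.1]
[[ 0.56793398 -0.01323942  0.022     ]] [[279.00412474 204.07239736]] [[281.31665747 221.76630297]]
[[ 0.55773595 -0.0723664   0.0238    ]] [[303.72317726 208.99019526]] [[260.62639813 228.74281634]]
[[ 0.5517871  -0.10685714  0.02485   ]] [[318.17148952 211.86415664]] [[248.37014392 232.87031748]]
t 12.3 tcp [ 0.5542 -0.071   0.1529] F [0.  0.6 0.2] w 1.001 grip 0.0
shift [0.0003 0.0057 0.116 ] turn [-0.0057  0.     -0.0009] rows 1.9
```

View pics/c7.png

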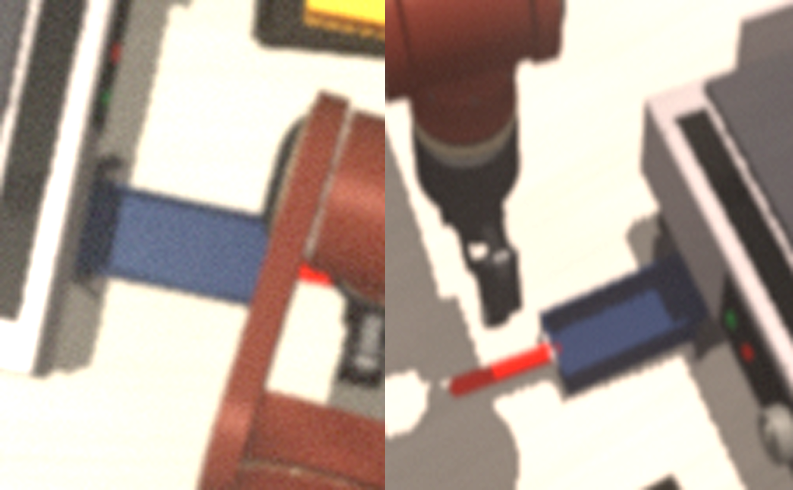

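```bash
python3 -c "
from h import *
g=lambda p:(np.array([[np.cos(1.4),np.sin(1.4)],[-np.sin(1.4),np.cos(1.4)]])@(p[:2]-np.array([.5885,.106])))
for c,px,z in(('scene',(282.9,220),.022),('scene',(251.3,230.9),.025),('top',(200+313/3.5,130+273/3.5),.022)):
  p=at(c,[px],z)[0];print(p,g(p))
print(g(tool()[0]))"
```

```text
[ 0.5654892  -0.00661944  0.022     ] [-0.11489188  0.00353439]
[ 0.55079359 -0.09721398  0.025     ] [-0.20666601  0.00261808]
[ 0.55926575 -0.03833252  0.022     ] [-0.14720131  0.00427709]
[-0.18023909  0.00375161]
```

```bash
python3 -m inch '[{"dx":0.003,"dy":0.001,"dz":0.05,"rx":-0.003,"ry":0,"rz":0},{"dx":0.004,"dy":0.001,"dz":0.1,"rx":-0.004,"ry":0,"rz":0},{"dx":0.004,"dy":0.001,"dz":0.145,"rx":-0.004,"ry":0,"rz":0},{"dx":0.004,"dy":0.001,"dz":0.17,"rx":-0.004,"ry":0,"rz":0},{"dx":0.004,"dy":0.001,"dz":0.17,"rx":-0.004,"ry":0,"rz":0}]';python3 -m inch '[{"dx":0,"dy":0,"dz":0,"rx":0,"ry":0,"rz":0},{"dx":0,"dy":0,"dz":0,"rx":0,"ry":0,"rz":0}]'; python3 -c "
from h import *
plan(pose(.5885,.106,1.4,[[-.175,0.003,.007]])[0],1.4)"
```

```text
time: 12.8
tool_pos: [0.5512, -0.0657, 0.0129]
tool_rot: [-0.004, 0.764, 0.645, -0.003]
contact_force: [-0.2, 0.6, -0.4]
gripper_width: 1.001
grasp_force: 0.0
time: 13.0
tool_pos: [0.5564, -0.0678, 0.0195]
tool_rot: [0.001, 0.765, 0.644, 0.0]
contact_force: [0.2, 0.0, 0.8]
gripper_width: 0.998
grasp_force: 0.0
t 13.0 tcp [ 0.5564 -0.0678  0.0195] F [0.2 0.  0.8] w 0.998 grip 0.0
shift [ 0.0021 -0.0012  0.0157] turn [0.0011 0.0006 0.0003] rows 0.3
```

```bash
python3 -m inch '[{"dx":0.002,"dy":-0.001,"dz":0.005,"rx":0,"ry":0,"rz":0},{"dx":0.002,"dy":-0.001,"dz":0.012,"rx":0,"ry":0,"rz":0},{"dx":0.002,"dy":-0.001,"dz":0.012,"rx":0,"ry":0,"rz":0},{"dx":0.002,"dy":-0.001,"dz":0.012,"rx":0,"ry":0,"rz":0}]';python3 -c "
from h import *
plan(pose(.5885,.106,1.4,[[-.175,0.003,.007]])[0],1.4)"
```

```text
time: 13.4
tool_pos: [0.5542, -0.0663, 0.0081]
tool_rot: [-0.0, 0.765, 0.644, -0.001]
contact_force: [-0.7, 0.1, 0.0]
gripper_width: 1.002
grasp_force: 0.0
t 13.4 tcp [ 0.5542 -0.0663  0.0081] F [-0.7  0.1  0. ] w 1.002 grip 0.0
shift [0.0008 0.0019 0.0013] turn [-0.0011  0.0005 -0.0003] rows 0.0
```

```bash
python3 -m inch '[{"dx":0,"dy":0,"dz":0,"rx":0,"ry":0,"rz":0},{"dx":0,"dy":0,"dz":0,"rx":0,"ry":0,"rz":0},{"dx":0,"dy":0,"dz":0,"rx":0,"ry":0,"rz":0},{"dx":0,"dy":0,"dz":0,"rx":0,"ry":0,"rz":0},{"dx":0,"dy":0,"dz":0,"rx":0,"ry":0,"rz":0}]' -1;python3 -m inch '[{"dx":0,"dy":0,"dz":0,"rx":0,"ry":0,"rz":0},{"dx":0,"dy":0,"dz":0,"rx":0,"ry":0,"rz":0},{"dx":0,"dy":0,"dz":0,"rx":0,"ry":0,"rz":0},{"dx":0,"dy":0,"dz":0,"rx":0,"ry":0,"rz":0},{"dx":0,"dy":0,"dz":0,"rx":0,"ry":0,"rz":0}]'
```

```text
time: 13.9
tool_pos: [0.5549, -0.0665, 0.0085]
tool_rot: [0.0, 0.765, 0.644, -0.0]
contact_force: [2.1, 1.1, 2.7]
gripper_width: 0.162
grasp_force: 58.3
time: 14.4
tool_pos: [0.5549, -0.0665, 0.0085]
tool_rot: [0.0, 0.765, 0.644, -0.0]
contact_force: [1.3, -2.0, 2.3]
gripper_width: 0.163
grasp_force: 58.5
```

```bash
python3 -m inch '[{"dx":0,"dy":0,"dz":-0.006,"rx":0,"ry":-0.015,"rz":0},{"dx":0,"dy":0,"dz":-0.012,"rx":0,"ry":-0.03,"rz":0},{"dx":0,"dy":0,"dz":-0.018,"rx":0,"ry":-0.048,"rz":0},{"dx":0,"dy":0,"dz":-0.02,"rx":0,"ry":-0.048,"rz":0},{"dx":0,"dy":0,"dz":-0.02,"rx":0,"ry":-0.048,"rz":0}]';python3 -c "
from h import *
plan(pose(.5885,.106,1.4,[[-.115,0.001,.0245]])[0],1.4,-.072)"
```

```text
time: 14.9
tool_pos: [0.554, -0.0657, 0.024]
tool_rot: [0.023, 0.764, 0.644, -0.028]
contact_force: [1.6, 0.3, -2.5]
gripper_width: 0.164
grasp_force: 58.4
t 14.9 tcp [ 0.554  -0.0657  0.024 ] F [ 1.6  0.3 -2.5] w 0.164 grip 58.4
shift [ 0.0748  0.0048 -0.006 ] turn [-0.0014  0.0004  0.0005] rows 1.2
```

```bash
python3 -m inch '[{"dx":0.015,"dy":0.001,"dz":-0.001,"rx":0,"ry":0,"rz":0},{"dx":0.03,"dy":0.002,"dz":-0.002,"rx":0,"ry":0,"rz":0},{"dx":0.045,"dy":0.002,"dz":-0.0035,"rx":0,"ry":0,"rz":0},{"dx":0.06,"dy":0.003,"dz":-0.0045,"rx":0,"ry":0,"rz":0},{"dx":0.075,"dy":0.003,"dz":-0.0055,"rx":0,"ry":0,"rz":0}]';python3 -c "
from h import *
plan(pose(.5885,.106,1.4,[[-.065,0.001,.0245]])[0],1.4,-.072)
a=save('top','t6');b=save('scene','s6')
o=np.hstack([cv2.resize(a[130:270,200:310],None,fx=3.5,fy=3.5,interpolation=2),cv2.resize(b[120:260,230:360],None,fx=3.14,fy=3.5,interpolation=2)]);cv2.imwrite('pics/c8.png',cv2.convertScaleAbs(o[:,:,::-1],alpha=1.7))"
```

```text
time: 15.4
tool_pos: [0.5671, -0.0062, 0.0241]
tool_rot: [0.023, 0.764, 0.644, -0.028]
contact_force: [0.2, -1.5, -0.9]
gripper_width: 0.164
grasp_force: 58.5
t 15.4 tcp [ 0.5671 -0.0062  0.0241] F [ 0.2 -1.5 -0.9] w 0.164 grip 58.5
shift [ 0.0613  0.0012 -0.005 ] turn [-0.0011  0.0007  0.0002] rows 1.0
```

View pics/c8.png

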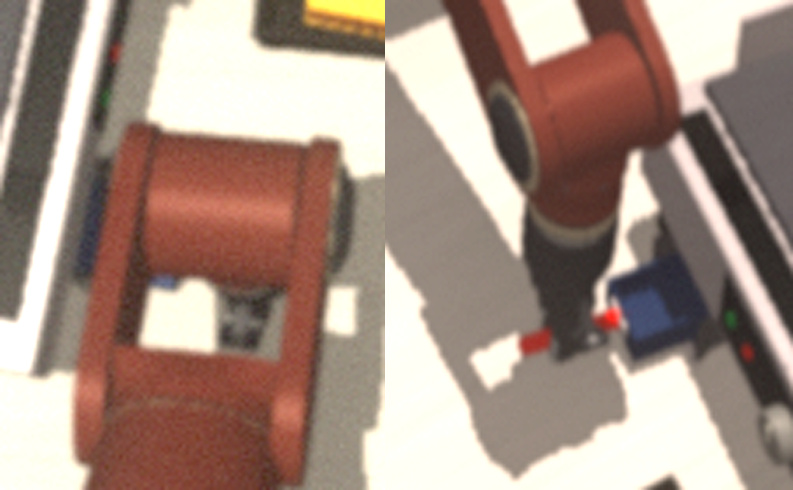

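```bash
python3 -m inch '[{"dx":0.012,"dy":0.0005,"dz":-0.001,"rx":0,"ry":0,"rz":0},{"dx":0.024,"dy":0.001,"dz":-0.002,"rx":0,"ry":0,"rz":0},{"dx":0.036,"dy":0.001,"dz":-0.003,"rx":0,"ry":0,"rz":0},{"dx":0.048,"dy":0.001,"dz":-0.004,"rx":0,"ry":0,"rz":0},{"dx":0.056,"dy":0.001,"dz":-0.0045,"rx":0,"ry":0,"rz":0}]';python3 -c "
from h import *
plan(pose(.5885,.106,1.4,[[-.048,0.001,.0245]])[0],1.4,-.072)"
```

```text
time: 16.0
tool_pos: [0.5755, 0.0377, 0.0244]
tool_rot: [0.023, 0.764, 0.644, -0.028]
contact_force: [-0.9, -1.5, -2.8]
gripper_width: 0.162
grasp_force: 58.5
t 16.0 tcp [0.5755 0.0377 0.0244] F [-0.9 -1.5 -2.8] w 0.162 grip 58.5
shift [ 0.0268  0.0002 -0.002 ] turn [-0.001   0.0005  0.0002] rows 0.4
```

```bash
python3 -m inch '[{"dx":0.008,"dy":0,"dz":-0.0006,"rx":0,"ry":0,"rz":0},{"dx":0.015,"dy":0,"dz":-0.0011,"rx":0,"ry":0,"rz":0},{"dx":0.018,"dy":0,"dz":-0.0014,"rx":0,"ry":0,"rz":0}]';python3 -m inch '[{"dx":0.004,"dy":0,"dz":-0.0003,"rx":0,"ry":0,"rz":0},{"dx":0.004,"dy":0,"dz":-0.0003,"rx":0,"ry":0,"rz":0}]';python3 -c "
from h import *
plan(pose(.5885,.106,1.4,[[-.046,0.001,.0245]])[0],1.4,-.072)"
```

```text
time: 16.3
tool_pos: [0.5777, 0.0516, 0.0242]
tool_rot: [0.023, 0.764, 0.644, -0.028]
contact_force: [-0.1, -0.0, -2.3]
gripper_width: 0.165
grasp_force: 58.4
time: 16.5
tool_pos: [0.5784, 0.0545, 0.0244]
tool_rot: [0.023, 0.764, 0.644, -0.028]
contact_force: [-0.0, -0.4, -3.7]
gripper_width: 0.162
grasp_force: 58.4
t 16.5 tcp [0.5784 0.0545 0.0244] F [-0.  -0.4 -3.7] w 0.162 grip 58.4
shift [ 0.0081  0.0003 -0.0007] turn [-0.0011  0.0003 -0.0001] rows 0.1
```

```bash
for i in 1; do :; done; python3 -m inch '[{"dx":0.003,"dy":0,"dz":-0.0002,"rx":0,"ry":0,"rz":0},{"dx":0.003,"dy":0,"dz":-0.0002,"rx":0,"ry":0,"rz":0}]';python3 -m inch '[{"dx":0.003,"dy":0,"dz":-0.0002,"rx":0,"ry":0,"rz":0},{"dx":0.003,"dy":0,"dz":-0.0002,"rx":0,"ry":0,"rz":0}]'
```

```text
time: 16.7
tool_pos: [0.5789, 0.0566, 0.0246]
tool_rot: [0.023, 0.764, 0.644, -0.028]
contact_force: [-0.7, 0.3, -3.6]
gripper_width: 0.164
grasp_force: 58.4
time: 16.9
tool_pos: [0.5793, 0.0591, 0.0246]
tool_rot: [0.023, 0.764, 0.644, -0.028]
contact_force: [-0.4, -0.4, -2.8]
gripper_width: 0.163
grasp_force: 58.4
```

```bash
python3 -m inch '[{"dx":0.003,"dy":0,"dz":-0.0002,"rx":0,"ry":0,"rz":0},{"dx":0.003,"dy":0,"dz":-0.0002,"rx":0,"ry":0,"rz":0}]'; python3 -c "
from h import *
plan(pose(.5885,.106,1.4,[[-.046,0.001,.0245]])[0],1.4,-.072)
b=save('scene','s7');a=save('top','t7')
o=np.hstack([cv2.resize(a[150:250,205:275],None,fx=5,fy=5,interpolation=2),cv2.resize(b[170:270,270:360],None,fx=5,fy=5,interpolation=2)]);cv2.imwrite('pics/c9.png',cv2.convertScaleAbs(o[:,:,::-1],alpha=1.8))"
```

```text
time: 17.1
tool_pos: [0.5796, 0.06, 0.0246]
tool_rot: [0.024, 0.764, 0.644, -0.029]
contact_force: [-0.5, -5.2, -2.6]
gripper_width: 0.163
grasp_force: 58.4
t 17.1 tcp [0.5796 0.06   0.0246] F [-0.5 -5.2 -2.6] w 0.163 grip 58.4
shift [ 0.001  -0.0001 -0.    ] turn [-0.0009  0.0025  0.0002] rows 0.0
```

View pics/c9.png

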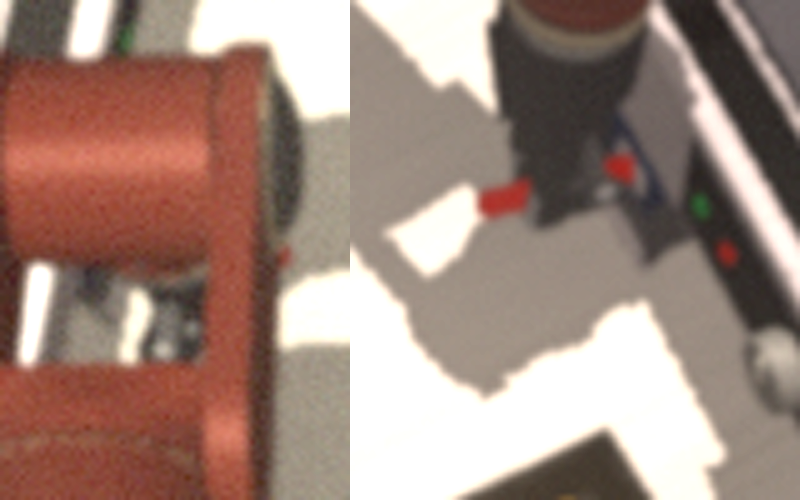

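```bash
python3 -m inch '[{"dx":-0.004,"dy":0,"dz":0.001,"rx":0,"ry":0,"rz":0},{"dx":-0.004,"dy":0,"dz":0.004,"rx":0,"ry":0,"rz":0},{"dx":-0.004,"dy":0,"dz":0.006,"rx":0,"ry":0,"rz":0},{"dx":-0.004,"dy":0,"dz":0.006,"rx":0,"ry":0,"rz":0}]';python3 -m inch '[{"dx":0,"dy":0,"dz":0.002,"rx":0,"ry":0,"rz":0},{"dx":0,"dy":0,"dz":0.002,"rx":0,"ry":0,"rz":0}]'
```

```text
time: 17.6
tool_pos: [0.579, 0.0578, 0.0198]
tool_rot: [0.023, 0.765, 0.644, -0.028]
contact_force: [0.3, -1.5, -1.5]
gripper_width: 0.162
grasp_force: 58.4
time: 17.8
tool_pos: [0.5791, 0.0577, 0.0183]
tool_rot: [0.023, 0.764, 0.644, -0.028]
contact_force: [-0.3, -1.0, -2.9]
gripper_width: 0.167
grasp_force: 58.4
```

```bash
python3 -m inch '[{"dx":0,"dy":0,"dz":0.0015,"rx":0,"ry":0,"rz":0},{"dx":0,"dy":0,"dz":0.0015,"rx":0,"ry":0,"rz":0}]';python3 -m inch '[{"dx":0,"dy":0,"dz":0.0012,"rx":0,"ry":0,"rz":0},{"dx":0,"dy":0,"dz":0.0012,"rx":0,"ry":0,"rz":0}]'
```

```text
time: 18.0
tool_pos: [0.5793, 0.0576, 0.0174]
tool_rot: [0.023, 0.764, 0.644, -0.028]
contact_force: [0.5, -0.9, -1.4]
gripper_width: 0.162
grasp_force: 58.5
time: 18.2
tool_pos: [0.5794, 0.0575, 0.0171]
tool_rot: [0.023, 0.764, 0.644, -0.028]
contact_force: [-2.6, -0.9, 4.3]
gripper_width: 0.165
grasp_force: 59.0
```

```bash
python3 -m inch '[{"dx":0,"dy":0,"dz":0,"rx":0,"ry":0,"rz":0},{"dx":0,"dy":0,"dz":0,"rx":0,"ry":0,"rz":0},{"dx":0,"dy":0,"dz":0,"rx":0,"ry":0,"rz":0},{"dx":0,"dy":0,"dz":0,"rx":0,"ry":0,"rz":0},{"dx":0,"dy":0,"dz":0,"rx":0,"ry":0,"rz":0}]' 1;python3 -m inch '[{"dx":-0.01,"dy":0,"dz":-0.03,"rx":0,"ry":0,"rz":0},{"dx":-0.03,"dy":0,"dz":-0.07,"rx":0,"ry":0,"rz":0},{"dx":-0.05,"dy":0,"dz":-0.12,"rx":0,"ry":0,"rz":0},{"dx":-0.1,"dy":0,"dz":-0.16,"rx":0,"ry":0,"rz":0},{"dx":-0.15,"dy":0,"dz":-0.2,"rx":0,"ry":0,"rz":0}]';python3 -m inch '[{"dx":-0.2,"dy":0.1,"dz":-0.1,"rx":0,"ry":0,"rz":0},{"dx":-0.2,"dy":0.1,"dz":-0.1,"rx":0,"ry":0,"rz":0},{"dx":-0.2,"dy":0.1,"dz":-0.1,"rx":0,"ry":0,"rz":0},{"dx":-0.2,"dy":0.1,"dz":-0.1,"rx":0,"ry":0,"rz":0}]';python3 -c "
from h import *
b=save('scene','s8');a=save('top','t8')
o=np.hstack([cv2.resize(a[150:250,205:285],None,fx=5,fy=5,interpolation=2),cv2.resize(b[170:270,270:350],None,fx=5,fy=5,interpolation=2)]);cv2.imwrite('pics/c10.png',cv2.convertScaleAbs(o[:,:,::-1],alpha=1.8))
for x in(.089,.094,.099):
  X=pose(.5885,.106,1.4,[[x-.18,0,.036],[x-.085,.031,.038],[x-.085,-.031,.038]]);print(x,proj('top',X).round(1).tolist(),proj('scene',X).round(1).tolist())
"
```

```text
time: 18.7
tool_pos: [0.579, 0.0575, 0.0161]
tool_rot: [0.023, 0.764, 0.644, -0.028]
contact_force: [0.0, -0.1, 0.9]
gripper_width: 0.986
grasp_force: 0.0
time: 19.2
tool_pos: [0.561, -0.0478, 0.1846]
tool_rot: [0.023, 0.764, 0.644, -0.028]
contact_force: [0.5, -0.0, -0.0]
gripper_width: 1.002
grasp_force: 0.0
time: 19.6
tool_pos: [0.6142, -0.2144, 0.2755]
tool_rot: [0.023, 0.765, 0.643, -0.028]
contact_force: [0.4, 0.7, 0.0]
gripper_width: 1.002
grasp_force: 0.0
0.089 [[266.5, 201.0], [224.4, 205.8], [229.8, 180.2]] [[291.6, 215.4], [318.8, 195.1], [328.4, 212.6]]
0.094 [[264.5, 200.6], [222.3, 205.4], [227.8, 179.8]] [[293.3, 214.8], [320.4, 194.5], [330.1, 212.0]]
0.099 [[262.4, 200.2], [220.2, 205.0], [225.7, 179.4]] [[295.0, 214.2], [322.0, 194.0], [331.8, 211.4]]
```

View pics/c10.png

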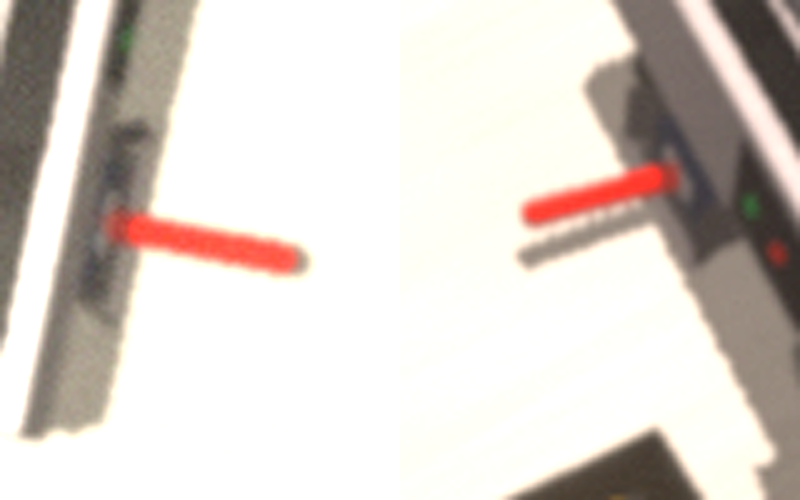

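The drawer's handle stands straight out of the opening, with its tip at about (265,202) in top and (295,213) in scene. That fits home at griddle x of about 95 mm. Touchdown height also matched seated flat behind the lip.

```bash
python3 -c "
from plant import ticket
print(ticket.job_done())"
```

```text
the job is handed in; nothing more can be done
None
```

The grease drawer is back under the griddle. I let it go with its nose over the lip, then took it by the red handle and slid it in to the end stop. It sits flat behind the lip about 3 mm short of the stop (inside the home range), the lasagne and shaker were not touched, and the job is handed in at about 20 s.

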